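# Refit a dryer's timer spindle and push-to-start knob, and hold it pressed

## Robot

A 7-joint arm with a two-finger parallel gripper is mounted at the origin on the work surface. World frame = base frame: x ahead of the robot, y to its left, z up, the work surface at z = 0. Lengths are in m, angles in rad, forces in N, time in s.
With the tool pointing down it reaches from about 0.4 to 0.875 m from the base axis. Payload 19.3 kg.
Tool frame: the origin (TCP) lies at the very end of the fingers, on their centre line; the grasp point (between the pads) lies 19 mm behind it; z points along the fingers, y is the line along which they close (so a half turn about z gives the same grasp; the last joint's range is limited). The gripper opens to 85 mm and grips with 20 to 120 N. Pads are 22 mm wide; open, the fingers measure 114 mm over their backs; the gripper's body (76 mm by 85 mm) begins 54 mm behind the grasp point. The pads swing forward as they close: fully open they stand 13 mm farther back than shut.
Start: joints at [1.164, 0.521, -0.036, 1.599, 0.021, 1.021, -0.113], TCP at [0.207, -0.59, 0.231] pointing down, gripper open.
Joint ranges: [-2.91, 2.91], [-0.3, 2.13], [-1.5, 1.42], [0.17, 2.43], [-1.26, 4.41], [0.16, 1.93], [-2.52, 2.52]. Speed limits (rad/s): [1.89, 1.89, 2.39, 2.39, 3.01, 3.01, 3.01].

## Interface

Orientations are given as [roll, pitch, yaw] about the fixed x, y, z axes, in that order (R = Rz(yaw) Ry(pitch) Rx(roll)).
In Python, from workcell import bot gives the robot as it stands.
- The arm moves only by the shell command python3 -m crank 'ROWS' [FORCE]. ROWS is a JSON object of lists of equal length, an entry for each row: "travel": the shift along the world's x, y, z in cm, a list of three; "turn": the turn, a rotation vector about the world's x, y, z in degrees, a list of three; "gripper": the closure, from 0 (fully open) to 1 (shut). A call has exactly 5 rows; each row is the pose to reach, as a shift and turn from the pose commanded when the call began; what a row does not reach only later rows make up. A row lasts 1/10 s, in which the tool goes at most 50 mm and 8.59 degrees, less where a joint would pass 70% of its speed; a pose out of reach is approached as far as the arm can. A call with a gripper value outside its range is refused whole. The fingers move at their own pace and stop on an object; FORCE is the grip in N (left out, the last holds). Time passes only in rows, so rows that repeat a pose let the fingers close, or fill a call up. It gives the time, the measured TCP pose, the force, the opening and the grip force at its end, in the units of the state.
- bot.observe(): the state, without advancing time (a new reading comes with each control period).
- bot.grab_frame(name): name is "scene" or "top" or "wrist"; returns a dict with "pixels" (400x640x3 uint8, red, green, blue), "fx", "fy", "cx", "cy" (pixels), "extrinsics" (4x4, takes a point from world to camera coordinates). Camera axes: x right, y down, z forward; pixel columns grow to the right and rows downward; lengths in m; the calibration is good to about 2 mm. A picture is of the moment at which its call begins. There is no depth.
- bot.job_done(): hands the job in; it is judged then, once.
The state is a dict: "clock": time; "qpos": joint angles; "qd": joint speeds; "joint_efforts": joint torques, N m; "position": TCP position; "tool_rot": TCP orientation; "force": force on the tool from outside, world axes, zero at the start; "moment": the same for the moment, N m; "grip_width": finger opening in m; "finger_force": force on a finger pad.
Only numpy, scipy, OpenCV 4.12 (cv2) and the standard library are available. Lean on these libraries where they do the work, as an engineer would, in place of code of your own. Each camera call takes 0.05 s, during which the arm holds its last target. There are 200 camera calls.

## Task

First stand the loose timer spindle, tang down, fully home in the dryer console's timer socket, with the flat of its D end facing the start mark (the thick dark rib beside the socket). Then turn the big timer knob so that its pointer is on that mark, push it fully home onto the spindle and press it in as far as it goes, as one does to start the dryer. Finish while still holding the knob pressed in, not letting go, with everything else on the counter left where it was.

Things in the scene. Friction and masses are not known exactly. Their poses are not given: they have to be found in the camera images.
- console: white dryer control console on its back, fixed to the counter: 460 mm long (its y), 130 deep (x), 50 high; origin at the centre of its underside, z up. On its face: two small grey selectors (38 mm across, 23 high) at y = -60 and -145, a dark window near the +y end, the timer dial with the socket at x = 0, y = +70 mm. Yaw up to 0.2 rad.
- socket (a point): centre of the mouth of the timer socket, on top of a metal 36 mm square sprung block standing 8 mm above the console's face (58 mm above the counter); axes as the console's. Upright slot 12.5 mm (x) by 17.5 mm (y), 28 mm deep, 1.5 mm chamfer: the spindle's tang fits with 0.75 mm play a side. Goes down with the block.
- timer_push (a joint): travel of the sprung socket block into the console, m: 0 = out, 0.006 = pressed right in (a stop). Straight down; spring about 6 N at the start and 12 N at the stop.
- start_mark (a point): point on the console's face 27 mm from the socket's axis in the console's +x direction (the long side away from the robot), at the inner part of a thick dark rib (20 by 7 mm, thin dial ticks all around); the knob's pointer tip comes to stand above it
- spindle: loose steel spindle, 42 mm tall, 55 g, standing on its tang; origin at the centre of its lower end, z up. Tang 11 (x) by 16 mm (y), z 0 to 20, lowest 4 mm tapered 1.5 mm a side; round collar 26 mm across, z 20 to 26; D end z 26 to 42, radius 8 with a flat facing +x at x = +4.5 mm, top 3 mm tapered 1.5 mm. Starts with yaw -0.9 to 0.9 rad.
- spindle_seat (a point): on the spindle's axis at the underside of its collar (z = 20 mm); meets socket when the spindle is home, and the D end then stands 22 mm above the socket
- spindle_flat (a point): middle of the flat of the D end: x = +4.5 mm, z = 34 mm on the spindle. Pinched across the flat (along the spindle's x) the spindle cannot twist in the grip, and the middle of the grip is then at x = -1.75 mm
- timer_knob: big white timer knob, loose, 45 g, standing on its underside; origin at the underside's centre, z up. Round body 50 mm across, 20 high; on it a bar grip 14 mm wide (y), x -22 to +27, z 20 to 40 mm, its pointer end (+x) tapered, with a dark line on top. In its underside, on the axis, a D bore 18 mm deep, radius 8.75, flat at x = +5.25 mm (pointer side), chamfered. Yaw -0.9 to 0.9 rad.
- knob_pointer (a point): tip of the timer knob's pointer, at the top of the bar: x = +27 mm, z = 40 mm on the knob. Home on the spindle, the knob's flat meets the spindle's and its underside rests on the spindle's collar, 6 mm above socket
- small_knob: bystander: a smaller loose white selector knob, 34 mm across, 28 mm high, no dark line; leave alone. It, the timer knob and the spindle start in swapped places in a row between robot and console.
- screwdriver: bystander: screwdriver with a black handle lying to the left; leave alone
- screw_dish: bystander: steel dish 90 mm across, to the left; leave alone
- brush: bystander: brush with a wooden handle lying to the right; leave alone
- scoop_cup: bystander: clear measuring cup, to the right; leave alone
Not all that is in view belongs to the job. What is shaped like the timer_knob but green or purple is not meant.

How it is judged:
On the way, in this order (a step that is already met when the one before it is completed fails the run):
1. the spindle stands upright and fully home in the socket, its flat facing the start mark, before the knob is on it (horizontal distance between spindle_seat and socket below 0.003 m and z of spindle_seat in the frame of socket below 0.0025 m and angle between spindle's own z axis and vertical below 0.1 rad and x of spindle_flat in the frame of socket above 0.0015 m and distance between timer_knob and socket above 0.05 m), for 0.2 s.
2. the timer knob is fully home on the spindle with its pointer on the start mark (z of timer_knob in the frame of spindle_seat below 0.009 m and horizontal distance between timer_knob and spindle_seat below 0.004 m and horizontal distance between knob_pointer and start_mark below 0.008 m), for 0.2 s.
At the end, for the whole second after the job is handed in: Through the last second the fingers press the knob and the socket is in by over 4.2 of 6 mm; spindle home (2.5 mm of its seat, 3 mm off-axis, flat to the mark), knob home on it (3 mm of the collar, 4 mm off-axis, tilt under 0.12 rad), pointer within 8 mm sideways of the start mark (all of step 2 and value of joint timer_push above 0.0042 m and contact force between the fingers and timer_knob above 1 N and contact force between timer_knob and spindle above 3 N and z of spindle_seat in the frame of socket below 0.0025 m and horizontal distance between spindle_seat and socket below 0.003 m and x of spindle_flat in the frame of socket above 0.0015 m and angle between timer_knob's own z axis and vertical below 0.12 rad); the arm keeps its last pose, push and grip.
It fails at once if a bystander is moved by more than 25 mm (distance of any of small_knob, screwdriver, screw_dish, brush, scoop_cup from where it was at the start of the episode above 0.025 m).
It also fails if it takes over 56 s, if anything falls off the work surface, if the arm or the gripper's body presses on something with over 40 N, if the wrist force passes 120 N, or if a joint passes its speed limit or range.

## Working session

There is one attempt and no reset: what is moved stays moved. The work goes in short steps, Python scripts to look and compute and a shell command to move; the robot and the scene stay as the last step left them, time stands still between calls to the robot, and variables do not carry over. Pictures are saved under pics/ and viewed, at most 10 in all, crops included, and the job is handed in when it is done.

```bash
ls; mkdir -p pics; cat > h.py <<'E'
import numpy as np, cv2
from workcell import bot
def grab(n,save=None):
    f=bot.grab_frame(n); 
    if save: cv2.imwrite(f'pics/{save}.png',cv2.cvtColor(np.asarray(f['pixels']),cv2.COLOR_RGB2BGR))
    return f
def ray(f,u,v):
    E=np.array(f['extrinsics']);R=E[:3,:3];t=E[:3,3]
    d=R.T@np.array([(u-f['cx'])/f['fx'],(v-f['cy'])/f['fy'],1]);return -R.T@t,d/np.linalg.norm(d)
def plane(f,u,v,z):
    o,d=ray(f,u,v);return o+d*(z-o[2])/d[2]
def tri(rs):
    A=sum(np.eye(3)-np.outer(d,d) for o,d in rs);b=sum((np.eye(3)-np.outer(d,d))@o for o,d in rs)
    return np.linalg.solve(A,b)
def proj(f,p):
    E=np.array(f['extrinsics']);c=E[:3,:3]@np.asarray(p)+E[:3,3];return np.array([f['fx']*c[0]/c[2]+f['cx'],f['fy']*c[1]/c[2]+f['cy']])
E
python3 - <<'E'
from h import *
np.set_printoptions(precision=4,suppress=True)
for n in ['scene','top']:
    f=grab(n,n+'0'); print(n,ray(f,f['cx'],f['cy']),f['fx'])
s=bot.observe();print(s)
E
```

```text
pics
scene (array([ 1.1116, -0.7895,  0.8089]), array([-0.4984,  0.6104, -0.6156])) 438.2258568049982
top (array([ 0.2985, -0.0374,  1.3658]), array([ 0.1488, -0.0183, -0.9887])) 496.72109316792796
{'clock': 0.1, 'qpos': array([ 1.1638,  0.522 , -0.0363,  1.5999,  0.0212,  1.0211, -0.1128]), 'qd': array([ 0.0008, -0.002 ,  0.0003, -0.0018,  0.0007, -0.0013,  0.0005]), 'joint_efforts': array([  0.0063, -92.8468,   1.9856, -37.0527,   0.0183,   0.0055,
        -0.0001]), 'position': array([ 0.2064, -0.5896,  0.2308]), 'tool_rot': array([-3.1406,  0.0001,  0.3367]), 'force': array([-0.4845, -0.6995,  0.5949]), 'moment': array([0.0096, 0.0032, 0.0128]), 'finger_force': 0.0, 'grip_width': 0.08557330009459208}
```

View pics/scene0.png

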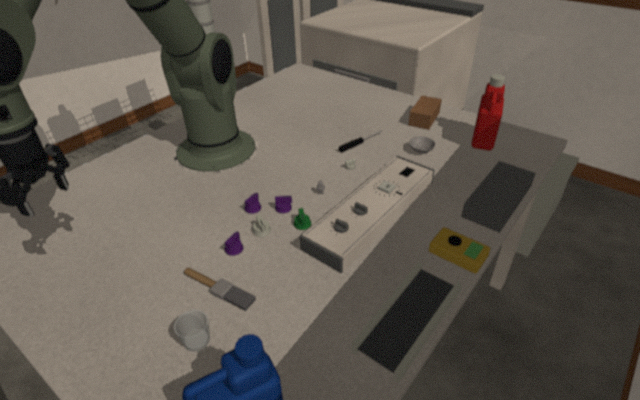

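View pics/top0.png

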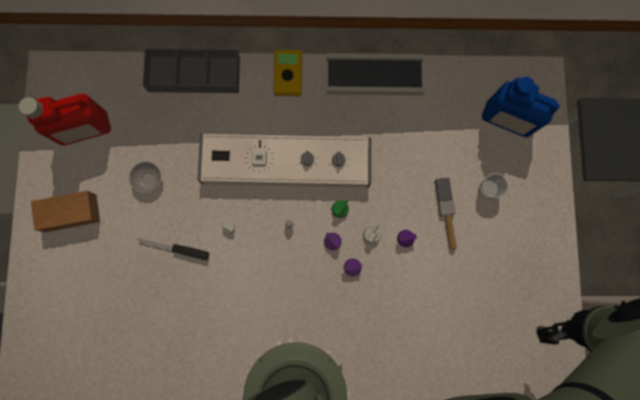

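Top view: the white knob with a dark line is at (372,234). The spindle is at (289,226) and the small knob at (229,230). The socket is at (259,157), with the rib above it at (260,143).

Candidates for the timer knob are white (372,234), purple (333,241), (353,267) and (406,238), and green (341,208). The white one fits, since it is big, white and has a dark line. I'll confirm that in an enlarged crop.

```bash
python3 - <<'E'
from h import *
np.set_printoptions(precision=4,suppress=True)
t=grab('top');s=grab('scene')
a=cv2.imread('pics/top0.png')[195:275,200:420];b=cv2.imread('pics/scene0.png')[140:260,225:445]
cv2.imwrite('pics/crop0.png',np.vstack([cv2.resize(x,None,fx=2.8,fy=2.8,interpolation=cv2.INTER_CUBIC) for x in (a,b)]))
for n,p,q in [('knob',(372,234),(259,226)),('spin',(289,226),(320,186)),('small',(229,230),(350,165)),('sock',(259,157),(386,187))]:
    print(n,tri([ray(t,*p),ray(s,*q)]),plane(t,*p,.03))
c=[plane(t,u,v,.05) for u,v in [(202,134),(370,137),(370,185),(201,183)]];print(np.array(c))
w=grab('wrist');E=np.array(w['extrinsics']);p=bot.observe()
print(ray(w,w['cx'],w['cy']),w['fx'],p['position'],E)
E
```

```text
knob [ 0.4212 -0.2086  0.0157] [ 0.4209 -0.2056  0.03  ]
spin [0.4446 0.0213 0.0221] [0.4414 0.0187 0.03  ]
small [0.4358 0.1874 0.0031] [0.4297 0.1798 0.03  ]
sock [0.6264 0.1014 0.0519] [0.6318 0.1037 0.03  ]
[[ 0.6898  0.2579  0.05  ]
 [ 0.6856 -0.2008  0.05  ]
 [ 0.5517 -0.1993  0.05  ]
 [ 0.5539  0.2554  0.05  ]]
(array([ 0.2688, -0.5687,  0.3731]), array([-0.243 , -0.0859, -0.9662])) 351.6812378189814 [ 0.2064 -0.5898  0.231 ] [[ 0.3316 -0.9434  0.0005 -0.6258]
 [-0.9116 -0.3203  0.2578 -0.0333]
 [-0.243  -0.0859 -0.9662  0.377 ]
 [ 0.      0.      0.      1.    ]]
```

View pics/crop0.png

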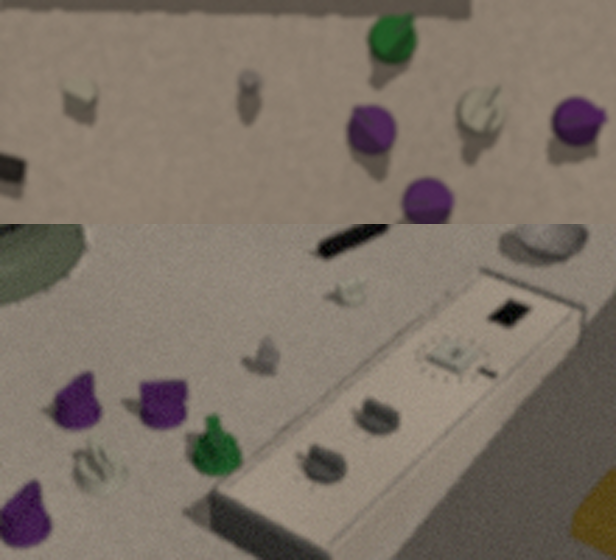

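The crop confirms it: the white knob with the bar grip is at top (372,234), the four coloured lookalikes stand around it, and the spindle is alone at (289,226). The triangulated points match the given sizes roughly. Next I'll move the wrist camera in.

```bash
python3 -m crank '{"travel":[[2,4,0],[4,8,0],[6,12,0],[8,16,0],[10,20,0]],"turn":[[0,0,-4],[0,0,-8],[0,0,-12],[0,0,-16],[0,0,-19.3]],"gripper":[0.4,0.4,0.4,0.4,0.4]}' 30
python3 -m crank '{"travel":[[2.2,4.4,0],[4.4,8.8,0],[6.6,13.2,0],[8.8,17.6,0],[11,22,0]],"turn":[[0,0,0],[0,0,0],[0,0,0],[0,0,0],[0,0,0]],"gripper":[0.4,0.4,0.4,0.4,0.4]}'
```

```text
clock: 0.75
position: [0.307, -0.3882, 0.2313]
tool_rot: [3.142, -0.0, -0.003]
force: [1.9, 0.0, -0.5]
grip_width: 0.0516
finger_force: 0.0
clock: 1.25
position: [0.417, -0.168, 0.2315]
tool_rot: [3.141, -0.001, -0.0]
force: [0.9, -0.9, -0.3]
grip_width: 0.0509
finger_force: 0.0
```

```bash
cat > snap.py <<'E'
import sys,pickle
from h import *
f=grab('wrist',sys.argv[1]);f['s']=bot.observe();pickle.dump(f,open(f'pics/{sys.argv[1]}.pkl','wb'))
E
python3 snap.py w1
python3 -m crank '{"travel":[[0.4,3.6,0],[0.8,7.2,0],[1.2,10.8,0],[1.6,14.4,0],[2,18,0]],"turn":[[0,0,0],[0,0,0],[0,0,0],[0,0,0],[0,0,0]],"gripper":[0.4,0.4,0.4,0.4,0.4]}'
python3 snap.py w2
python3 -c "
import cv2,numpy as np
cv2.imwrite('pics/w12.png',np.vstack([cv2.imread('pics/w1.png')[100:],cv2.imread('pics/w2.png')[:300]]))"
```

```text
clock: 1.8
position: [0.4365, 0.0115, 0.2314]
tool_rot: [3.142, -0.0, -0.0]
force: [0.5, -0.7, 0.2]
grip_width: 0.0514
finger_force: 0.0
```

View pics/w12.png

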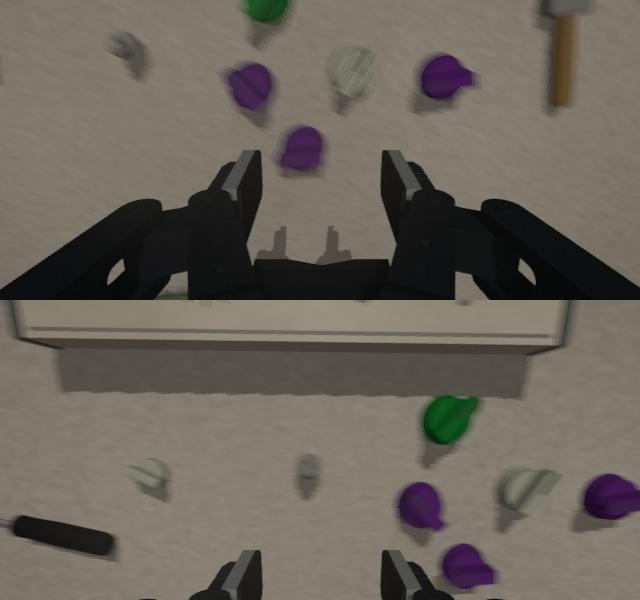

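The upper half (w1) shows the white knob at (352,170) and the spindle at (124,146). The lower half (w2) shows the spindle at (308,168), the small knob at (149,175) and the timer knob at (527,188). I'll go lower for a finer look at the spindle.

```bash

python3 -m crank '{"travel":[[0,0,-2.5],[0,0,-5],[0,0,-7.5],[0,0,-10],[0,0,-10]],"turn":[[0,0,0],[0,0,0],[0,0,0],[0,0,0],[0,0,0]],"gripper":[0.4,0.4,0.4,0.4,0.4]}'
python3 snap.py w3
python3 -c "
from h import *
import pickle
np.set_printoptions(precision=4,suppress=True)
L=lambda n:pickle.load(open(f'pics/{n}.pkl','rb'))
a,b,c=L('w1'),L('w2'),L('w3')
print('spin',tri([ray(a,124,146),ray(b,308,168)]),'knob',tri([ray(a,352,170),ray(b,525,190)]))
p=tri([ray(a,124,146),ray(b,308,168)]);u,v=proj(c,p).astype(int);print(u,v)
im=cv2.imread('pics/w3.png');k=cv2.imread('pics/w1.png')[140:220,310:400]
r=im[v-40:v+40,u-45:u+45]
np.save('pics/o.npy',[u-45,v-40])
cv2.imwrite('pics/c3.png',np.hstack([cv2.resize(x,(400,355),interpolation=cv2.INTER_CUBIC) for x in (r,k)]))"
```

```text
clock: 2.35
position: [0.4351, 0.0099, 0.1292]
tool_rot: [3.141, 0.004, 0.0]
force: [0.1, -1.1, 0.3]
grip_width: 0.0511
finger_force: 0.0
spin [0.4516 0.0234 0.0266] knob [ 0.4271 -0.2004  0.0176]
300 185
```

View pics/c3.png

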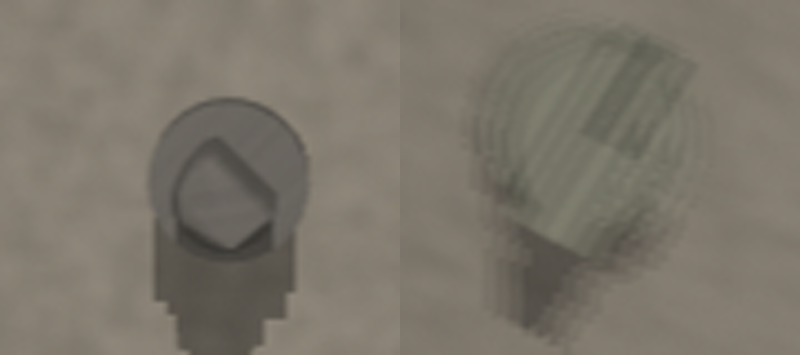

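The crop shows the spindle's collar disc centred near crop (229,177) and its flat facing up and to the right, which gives a yaw of about -45°. The knob's dark line points up and to the right, giving about -33°. I'll refine both with masks.

```bash
cat > m.py <<'E'
from h import *
import pickle
np.set_printoptions(precision=4,suppress=True)
L=lambda n:pickle.load(open(f'pics/{n}.pkl','rb'))
def blob(f,u,v,h,th):
    im=np.asarray(f['pixels']).astype(int);u,v=int(u),int(v)
    r=im[v-h:v+h,u-h:u+h];m=((r[...,0]-r[...,2])<th).astype(np.uint8)
    m=cv2.morphologyEx(m,cv2.MORPH_OPEN,np.ones((3,3)))
    n,lab,st,ce=cv2.connectedComponentsWithStats(m)
    k=1+np.argmax(st[1:,4]);c,_=cv2.findContours((lab==k).astype(np.uint8),0,2)
    c=max(c,key=cv2.contourArea);(x,y),rad=cv2.minEnclosingCircle(c)
    return x+u-h,y+v-h,rad,st[k],ce[k]+[u-h,v-h]
E
python3 -c "
from m import *
b,c=L('w2'),L('w3')
im=np.asarray(c['pixels']).astype(int)
for v,u in [(185,320),(170,306),(175,330),(210,306)]: print(im[v,u])
print(bot.observe()['qpos'])
for th in (8,10,12):
  for n,f,u,v in [('w2',b,308,168),('w3',c,306,184)]:
    r=blob(f,u,v,28,th);print(th,n,r,plane(f,r[0],r[1],.026))
s=bot.observe();print(s['position'],c['s']['position'])"
```

```text
[104 100  94]
[107 103  97]
[138 130 117]
[89 85 77]
[ 0.0317  0.3964 -0.2368  2.16    0.1596  0.6036 -1.8899]Traceback (most recent call last):
  File "<string>", line 9, in <module>
    r=blob(f,u,v,28,th);print(th,n,r,plane(f,r[0],r[1],.026))
  File "m.py", line 10, in blob
    k=1+np.argmax(st[1:,4]);c,_=cv2.findContours((lab==k).astype(np.uint8),0,2)
        ~~~~~~~~~^^^^^^^^^^
    return _wrapfunc(a, 'argmax', axis=axis, out=out, **kwds)
    return bound(*args, **kwds)
ValueError: attempt to get argmax of an empty sequence
```

```bash
sed -i "s/im=np.asarray(f\['pixels'\]).astype(int)/im=cv2.GaussianBlur(np.asarray(f['pixels']),(0,0),1.2).astype(float)/; s/m=((r\[...,0\]-r\[...,2\])<th)/m=((r[...,0]-r[...,2])\/r[...,0]<th)/" m.py
python3 -c "
from m import *
b,c=L('w2'),L('w3')
for th in (.105,.115,.125):
  for n,f,u,v in [('w2',b,308,168),('w3',c,306,184)]:
    r=blob(f,u,v,28,th);print(th,n,r)
print('eye',plane(c,306.1,184.5,.026))
print(c['s']['position'],ray(c,0,0)[0])
g=blob(b,308,168,28,.115);h=blob(c,306,184,28,.115);print(tri([ray(b,*g[:2]),ray(c,*h[:2])]))"
```

```text
0.105 w2 (309.0540542602539, 165.28378295898438, 10.487013816833496, array([ 19,  15,  18,  21, 264], dtype=int32), array([308.0303, 165.2538]))
0.105 w3 (305.9775505065918, 184.95714378356934, 17.040098190307617, array([ 12,  13,  33,  31, 748], dtype=int32), array([305.9104, 183.8382]))
0.115 w2 (308.0, 166.5, 11.884963989257812, array([ 18,  15,  20,  24, 381], dtype=int32), array([307.8005, 166.5039]))
0.115 w3 (305.8833751678467, 185.38213348388672, 18.282711029052734, array([ 11,  12,  35,  35, 963], dtype=int32), array([305.999 , 185.0177]))
0.125 w2 (308.5, 166.5, 12.980854988098145, array([ 16,  14,  25,  26, 488], dtype=int32), array([307.9898, 166.4467]))
0.125 w3 (306.0, 185.53448295593262, 18.88019561767578, array([  10,   11,   36,   37, 1048], dtype=int32), array([305.8531, 185.1603]))
eye [0.4521 0.0198 0.026 ]
[0.4358 0.0101 0.1308] [0.5017 0.0096 0.2711]
[0.452  0.0217 0.0279]
```

```bash

python3 -m crank '{"travel":[[0.5,0.4,0],[1.0,0.8,-1],[1.5,1.1,-2],[1.5,1.1,-3],[1.5,1.1,-4]],"turn":[[0,0,8.5],[0,0,17],[0,0,25.5],[0,0,34],[0,0,42]],"gripper":[0.4,0.4,0.4,0.4,0.4]}'
python3 -m crank '{"travel":[[0,0,0],[0,0,0],[0,0,0],[0,0,0],[0,0,0]],"turn":[[0,0,3],[0,0,3],[0,0,3],[0,0,3],[0,0,3]],"gripper":[0.4,0.4,0.4,0.4,0.4]}'
python3 snap.py w4
python3 -c "
from m import *
c=L('w4');print(c['s']['position'],c['s']['tool_rot'])
u,v=proj(c,[.452,.02,.026]);print(u,v)
u=int(u);v=int(v);im=cv2.imread('pics/w4.png')[max(v-60,0):v+60,u-80:u+80]
cv2.imwrite('pics/c4.png',cv2.resize(im,None,fx=4,fy=4,interpolation=cv2.INTER_CUBIC))"
```

```text
clock: 2.9
position: [0.4525, 0.021, 0.0924]
tool_rot: [3.14, -0.001, 0.739]
force: [0.9, 0.1, -0.2]
grip_width: 0.0512
finger_force: 0.0
clock: 3.4
position: [0.4518, 0.0211, 0.0917]
tool_rot: [3.141, -0.0, 0.784]
force: [0.7, 0.1, 0.6]
grip_width: 0.0514
finger_force: 0.0
[0.4517 0.0211 0.0916] [ 3.1412 -0.0002  0.7847]
320.53101686062587 223.8039857967714
```

View pics/c4.png

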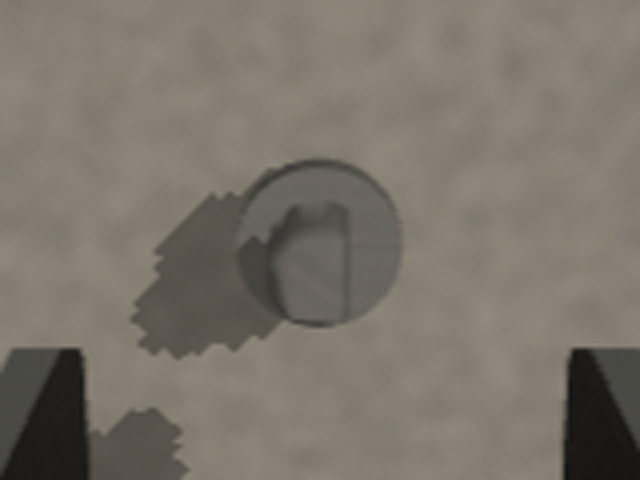

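The crop shows the flat edge exactly vertical, so it is aligned with the pads. The collar is at crop (320,242), within half a pixel of the prediction. Time to descend and grip.

```bash

python3 -m crank '{"travel":[[-0.1,0,-2],[-0.1,0,-4],[-0.1,0,-5.5],[-0.1,0,-6.2],[-0.1,0,-6.2]],"turn":[[0,0,0],[0,0,0],[0,0,0],[0,0,0],[0,0,0]],"gripper":[0.4,0.4,0.4,0.4,0.4]}'
python3 -m crank '{"travel":[[0,0,0],[0,0,0],[0,0,0],[0,0,0],[0,0,0]],"turn":[[0,0,0],[0,0,0],[0,0,0],[0,0,0],[0,0,0]],"gripper":[0.7,0.8,0.9,1,1]}' 40
```

```text
clock: 3.95
position: [0.4502, 0.0212, 0.0288]
tool_rot: [-3.141, 0.001, 0.786]
force: [0.6, -0.4, 0.6]
grip_width: 0.0517
finger_force: 0.0
clock: 4.45
position: [0.451, 0.0212, 0.0299]
tool_rot: [3.141, -0.001, 0.785]
force: [-0.4, 0.9, 7.8]
grip_width: 0.0106
finger_force: 39.0
```

```bash

python3 -m crank '{"travel":[[0,0,1],[0,0,3],[0,0,6],[0,0,10],[0,0,12]],"turn":[[0,0,0],[0,0,8],[0,0,16],[0,0,24],[0,0,32]],"gripper":[1,1,1,1,1]}'
python3 -m crank '{"travel":[[2,0.5,0],[4,1.5,0],[6,2.5,0],[8,4,0],[8,4,0]],"turn":[[0,0,8],[0,0,13],[0,0,13],[0,0,13],[0,0,13]],"gripper":[1,1,1,1,1]}'
python3 snap.py w5; python3 -c "
from m import *
c=L('w5');print(c['s']['position'],c['s']['tool_rot'],c['s']['qpos'])"
```

```text
clock: 4.95
position: [0.451, 0.0211, 0.1526]
tool_rot: [3.139, 0.0, 1.35]
force: [0.4, -0.4, -0.9]
grip_width: 0.0105
finger_force: 39.2
clock: 5.45
position: [0.5322, 0.063, 0.1502]
tool_rot: [3.14, -0.002, 1.572]
force: [-0.8, -0.4, -0.3]
grip_width: 0.0104
finger_force: 39.2
[0.5309 0.062  0.1498] [ 3.1414 -0.0006  1.5717] [ 0.2626  0.5618 -0.6709  1.8902  0.4572  0.8469 -0.6429]
```

View pics/w5.png

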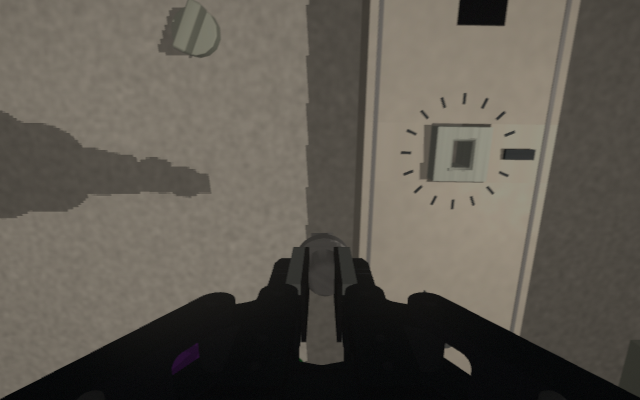

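w5 shows the spindle gripped, with its collar near (322,245) and the flat on the +x side. The socket slot is at (463,154), the rib at (518,154) and the small knob at (200,30). I'll take a second, closer view to triangulate.

```bash

python3 -m crank '{"travel":[[2,0,0],[4,0,0],[6,0,0],[8.5,0,-1],[8.5,0,-1]],"turn":[[0,0,0],[0,0,0],[0,0,0],[0,0,0],[0,0,0]],"gripper":[1,1,1,1,1]}'
python3 snap.py w6; cat > sock.py <<'E'
from m import *
def edges(n,u,v,h=20,show=True):
    f=L(n);g=cv2.cvtColor(np.asarray(f['pixels']),cv2.COLOR_RGB2GRAY);u,v=int(u),int(v)
    r=cv2.resize(g[v-h:v+h,u-h:u+h],None,fx=4,fy=4,interpolation=cv2.INTER_CUBIC)
    t,m=cv2.threshold(cv2.GaussianBlur(r,(0,0),2),0,255,cv2.THRESH_BINARY_INV+cv2.THRESH_OTSU)
    return f,t,m,(u-h,v-h)
def slot(n,u,v,h=20):
    f,t,m,o=edges(n,u,v,h);k,lab,st,ce=cv2.connectedComponentsWithStats(m)
    c=lab[2*h*2,2*h*2] or 1+np.argmax(st[1:,4])
    cs,_=cv2.findContours((lab==c).astype(np.uint8),0,2);R=cv2.minAreaRect(cs[0])
    return f,(np.array(R[0])+.5)/4-.5+o,np.array(R[1])/4,R[2],t
E
python3 -c "
from sock import *
f,c,sz,a,t=slot('w5',463,154,18);print(c,sz,a,t);p5=plane(f,*c,.058);print(p5)
g=L('w6');print(g['s']['position']);q=proj(g,p5);print(q)
G,c2,sz2,a2,t2=slot('w6',*q,18);print(c2,sz2,a2,t2,plane(G,*c2,.058),tri([ray(f,*c),ray(G,*c2)]))
im=cv2.imread('pics/w6.png');u,v=q.astype(int);cv2.imwrite('pics/c6.png',cv2.resize(im[v-60:v+130,u-100:u+100],None,fx=3,fy=3,interpolation=cv2.INTER_CUBIC));print(u-100,v-60)"
```

```text
clock: 6.0
position: [0.6166, 0.0602, 0.1387]
tool_rot: [-3.141, 0.0, 1.569]
force: [-1.5, 0.6, -1.1]
grip_width: 0.0107
finger_force: 39.2
[462.7894 153.2914] [21.0261 29.5575] 6.170175075531006 98.0
[0.6273 0.1024 0.058 ]
[0.6153 0.0606 0.139 ]
[336.3933 150.2457]
[337.1448 151.1575] [21.8455 32.2777] 0.6160598993301392 112.0 [0.6278 0.1018 0.058 ] [0.6278 0.1019 0.0567]
236 90
```

View pics/c6.png

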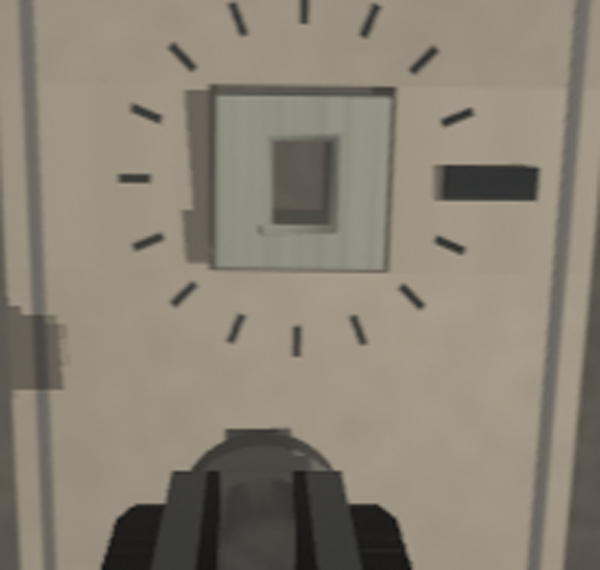

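The crop shows the slot at (337.3,151) px, centred in the block, with the rib on the +x side. The spindle is held upright with its collar at u≈323, about 1.4 mm to the +x side of the TCP. Socket ≈ (0.6277, 0.1020); its triangulated height of 0.057 agrees with the given 0.058. Moving over it now.

```bash

python3 -m crank '{"travel":[[0.6,2,0],[1.1,4.1,0],[1.1,4.1,-2],[1.1,4.1,-3.8],[1.1,4.1,-3.8]],"turn":[[0,0,0],[0,0,0],[0,0,0],[0,0,0],[0,0,0]],"gripper":[1,1,1,1,1]}'
python3 -m crank '{"travel":[[0,0,0],[0,0,0],[0,0,0],[0,0,0],[0,0,0]],"turn":[[0,0,0],[0,0,0],[0,0,0],[0,0,0],[0,0,0]],"gripper":[1,1,1,1,1]}'
python3 snap.py w7; python3 -c "
from m import *
f=L('w7');print(f['s']['position'],f['s']['tool_rot'],proj(f,[.6277,.102,.058]))
im=cv2.imread('pics/w7.png');cv2.imwrite('pics/c7.png',cv2.resize(im[130:300,220:420],None,fx=3,fy=3,interpolation=cv2.INTER_CUBIC))"
```

```text
clock: 6.55
position: [0.6247, 0.1009, 0.0992]
tool_rot: [-3.138, 0.001, 1.57]
force: [-0.7, 0.4, -0.9]
grip_width: 0.0104
finger_force: 39.2
clock: 7.05
position: [0.6266, 0.102, 0.1016]
tool_rot: [3.141, -0.0, 1.571]
force: [0.6, -0.6, -0.2]
grip_width: 0.0106
finger_force: 39.3
[0.6266 0.1021 0.1015] [ 3.1414 -0.      1.5706] [321.0209 233.3404]
```

View pics/c7.png

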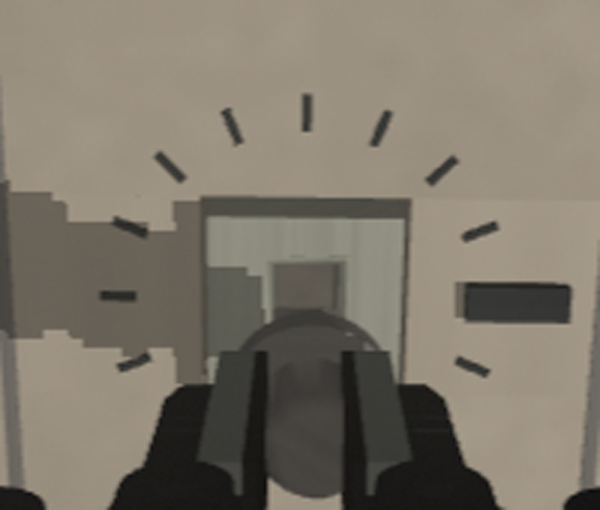

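The crop shows the collar and slot lined up within about 0.2 mm in x. Inserting.

```bash

python3 -m crank '{"travel":[[0,0,-0.6],[0,0,-1.2],[0,0,-1.7],[0,0,-2.0],[0,0,-2.0]],"turn":[[0,0,0],[0,0,0],[0,0,0],[0,0,0],[0,0,0]],"gripper":[1,1,1,1,1]}'
```

```text
clock: 7.6
position: [0.6263, 0.1023, 0.0807]
tool_rot: [-3.141, -0.0, 1.571]
force: [-0.3, 0.6, -1.7]
grip_width: 0.0104
finger_force: 39.2
```

```bash

python3 -m crank '{"travel":[[0,0,-0.4],[0,0,-0.8],[0,0,-1.1],[0,0,-1.4],[0,0,-1.4]],"turn":[[0,0,0],[0,0,0],[0,0,0],[0,0,0],[0,0,0]],"gripper":[1,1,1,1,1]}'
```

```text
clock: 8.1
position: [0.6266, 0.1024, 0.0672]
tool_rot: [3.141, -0.0, 1.571]
force: [-1.7, 3.2, 5.8]
grip_width: 0.0106
finger_force: 39.8
```

The collar is seated, with 5.8 N at the expected height. Releasing and rising.

```bash

python3 -m crank '{"travel":[[0,0,-0.1],[0,0,-0.1],[0,0,0],[0,0,0],[0,0,0]],"turn":[[0,0,0],[0,0,0],[0,0,0],[0,0,0],[0,0,0]],"gripper":[1,1,0.7,0.6,0.5]}'
python3 -m crank '{"travel":[[0,0,1],[0,0,3],[0,0,6],[0,0,10],[0,0,12]],"turn":[[0,0,0],[0,0,0],[0,0,0],[0,0,0],[0,0,0]],"gripper":[0.4,0.4,0.4,0.4,0.4]}'
python3 snap.py w8; python3 -c "
from m import *
f=L('w8');print(f['s']['position']);q=proj(f,[.6277,.102,.064]);print(q);u,v=q.astype(int)
im=cv2.imread('pics/w8.png');cv2.imwrite('pics/c8.png',cv2.resize(im[v-60:v+60,u-70:u+70],None,fx=4,fy=4,interpolation=cv2.INTER_CUBIC))"
```

```text
clock: 8.6
position: [0.6265, 0.1017, 0.0672]
tool_rot: [-3.141, 0.0, 1.57]
force: [0.9, -0.5, -0.2]
grip_width: 0.0427
finger_force: 0.0
clock: 9.1
position: [0.6273, 0.1025, 0.1911]
tool_rot: [3.139, -0.001, 1.571]
force: [0.4, -0.8, -0.4]
grip_width: 0.0513
finger_force: 0.0
[0.6281 0.1027 0.1933]
[319.6779 199.003 ]
```

View pics/c8.png

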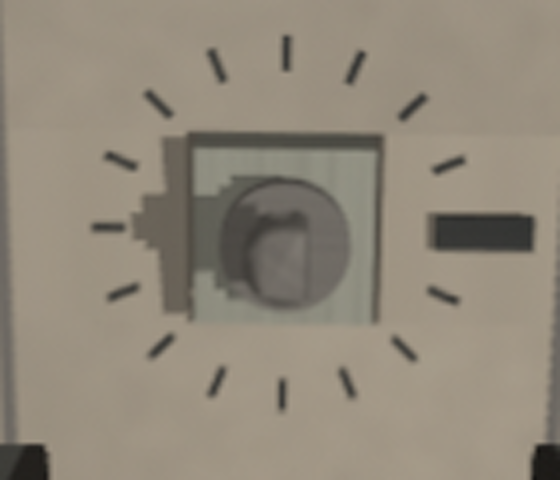

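The crop shows the collar disc centred on the block at crop (285,243), with the flat to the right facing the rib, so step 1 is done. All 10 views are used, so the rest is numeric. Next is the knob.

```bash

python3 -m crank '{"travel":[[-2,-3,0],[-4,-6,0],[-6.5,-9.4,0],[-9,-13,0],[-11.5,-16.7,0]],"turn":[[0,0,8],[0,0,16],[0,0,24],[0,0,32],[0,0,40]],"gripper":[0.4,0.4,0.4,0.4,0.4]}'
python3 -m crank '{"travel":[[-2.5,-3.6,0],[-5,-7.2,0],[-7.2,-10.5,0],[-9.3,-13.6,-2],[-9.3,-13.6,-4]],"turn":[[0,0,6],[0,0,12],[0,0,17],[0,0,17],[0,0,17]],"gripper":[0.4,0.4,0.4,0.4,0.4]}'
python3 snap.py w9; python3 -c "
from m import *
f=L('w9');print(f['s']['position'],f['s']['tool_rot'],f['s']['qpos']);q=proj(f,[.427,-.2,.02]);print(q);u,v=q.astype(int)
im=cv2.GaussianBlur(np.asarray(f['pixels']),(0,0),1).astype(int)
print(im[v,u-70:u+71:7].tolist());print(im[v-70:v+71:7,u].tolist())
for th in (.06,.08,.1): print(th,blob(f,u,v,75,th))"
```

```text
clock: 9.65
position: [0.5103, -0.066, 0.1876]
tool_rot: [-3.141, 0.001, 2.275]
force: [1.3, -1.1, -0.2]
grip_width: 0.0513
finger_force: 0.0
clock: 10.15
position: [0.4156, -0.2056, 0.147]
tool_rot: [-3.139, 0.0, 2.559]
force: [0.6, 0.1, -0.2]
grip_width: 0.0509
finger_force: 0.0
[ 0.4159 -0.2032  0.1446] [-3.1401 -0.0023  2.5609] [ 1.0226  0.5415 -0.915   2.0614  0.5909  0.8244  0.7449]
[335.1722 205.5311]
[[137, 130, 118], [143, 136, 123], [140, 132, 120], [137, 129, 117], [138, 130, 118], [106, 104, 92], [139, 137, 121], [92, 91, 80], [141, 139, 122], [141, 139, 122], [142, 140, 123], [142, 140, 123], [142, 141, 124], [126, 122, 109], [140, 132, 120], [139, 132, 119], [142, 134, 122], [138, 130, 118], [137, 130, 117], [141, 133, 120], [135, 128, 115]]
[[141, 133, 120], [142, 134, 122], [142, 134, 122], [134, 127, 114], [132, 125, 113], [96, 91, 82], [78, 77, 68], [109, 108, 95], [141, 140, 122], [141, 140, 122], [142, 140, 123], [142, 140, 123], [142, 140, 124], [142, 141, 124], [142, 141, 124], [143, 141, 124], [140, 132, 120], [138, 131, 118], [140, 132, 120], [145, 137, 124], [140, 132, 120]]
0.06 (406.0, 133.5, 4.609872341156006, array([143,   0,   7,   8,  41], dtype=int32), array([406.6098, 132.7073]))
0.08 (400.5, 266.5, 15.116316795349121, array([132, 123,  18,  27, 259], dtype=int32), array([401.9305, 266.6409]))
0.1 (399.5, 265.5, 16.507673263549805, array([130, 121,  20,  29, 349], dtype=int32), array([400.5014, 265.0143]))
```

```bash
cat > rect.py <<'E'
from m import *
def rect(f,c,z,half,step,yaw=0):
    n=int(2*half/step)+1;a=np.linspace(half,-half,n);X,Y=np.meshgrid(a,a,indexing='ij')  # rows +x down->-x, cols +y left
    cs,sn=np.cos(yaw),np.sin(yaw)
    P=np.stack([c[0]+X*cs-Y*sn,c[1]+X*sn+Y*cs,np.full_like(X,z)],-1)
    E=np.array(f['extrinsics']);C=P@E[:3,:3].T+E[:3,3]
    u=f['fx']*C[...,0]/C[...,2]+f['cx'];v=f['fy']*C[...,1]/C[...,2]+f['cy']
    return cv2.remap(cv2.GaussianBlur(np.asarray(f['pixels']),(0,0),1),u.astype(np.float32),v.astype(np.float32),cv2.INTER_LINEAR).astype(float)
def show(r):
    for row in r: print(''.join(('.' if p[0]<105 else ',') if (p[0]-p[1])/max(p[0],1)>.035 else ('#' if p[0]<88 else '+' if p[0]<125 else 'o') for p in row))
E
python3 -c "
from rect import *
f=L('w9');show(rect(f,[.425,-.2],.02,.036,.0018))"
```

```text
,,,,,,,,,,,,,,,,,,,,,,,,,,,,,,,,,,,,,,,,,
,,,,,,,,,,,,,,,,,,,,,,,,,,,,,,,,,,,,,,,,,
,,,,,,,,,,,,,,,,,,,,,,,,,,,,,,,,,,,,,,,,,
,,,,,,,,,,,,,,,,,,,,,,,,,,,,,,,,,,,,,,,,,
,,,,,,,,,,,,,,,,,,,,,,,,,,,,,,oo+,,,,,,,,
,,,,,,,,,,,,,,,,,,,,,,,,,,,,ooo+#+o,,,,,,
,,,,,,,,,,,,,,,,,,,,,,,,,,,,ooo+#+o,,,,,,
,,,,,,,,,,,,,,,,,,,,,,,,,,,ooo+#+oo,,,,,,
,,,,,,,,,,,,,,,,,,,,,,,,,,ooo+##+oo,,,,,,
,,,,,,,,,,,,,,,,,,,oooooooooo+#+ooo,,,,,,
,,,,,,,,,,,,,,,,,,oooooooooo+#+ooo,,,,,,,
,,,,,,,,,,,,,,,,oooooooooooo+#+ooo,,,,,,,
,,,,,,,,,,,,,,,oooooooooooo+#+oooo,,,,,,,
,,,,,,,,,,,,,ooooooooooooo+##+ooo,,,,,,,,
,,,,,,,,,,,,,ooooooooooooo+#+ooooo,,,,,,,
,,,,,,,,,,,,+oooooooooooo+#+oooooo,,,,,,,
,,,,,,,,,,,++oooooooooooo+#+ooo+ooo,,,,,,
,,,,,,,,,,,++ooooooooooooooooo++ooo,,,,,,
,,,,,,,,,,++oooooooooooooooooo++ooo,,,,,,
,,,,,,,,,,++ooooooooooooooooo+++ooo,,,,,,
,,,,,,,,,,++oooooooooooooooo++++oooo,,,,,
,,,,,,,,,,++oooooooooooooooo++++oooo,,,,,
,,,,,,,,,,++ooooooooooooooo+++++oooo,,,,,
,,,,,,,,,,+#+oooooooooooooo++++oooo,,,,,,
,,,,,,,,,.+#+ooooooooooooo+++++oooo,,,,,,
,,,,,,,,,,+#+oooooooooooo+++++oooo+,,,,,,
,,,,,,,,,,+##+ooooooooooo++++ooooo+,,,,,,
,,,,,,,,,,+##+++oooooooo+++++oooo+,,,,,,,
,,,,,,,,,,.#####++oooooo+++++ooo++,,,,,,,
,,,,,,,,,,.#######++ooo+++++ooo++,,,,,,,,
,,,,,,,,,,..########+o+++++ooo+#+,,,,,,,,
,,,,,,,,,,,.#########+++++++++##.,,,,,,,,
,,,,,,,,,,,...###########++###..,,,,,,,,,
,,,,,,,,,,,,...###############..,,,,,,,,,
,,,,,,,,,,,,....############+..,,,,,,,,,,
,,,,,,,,,,,,......+#######+....,,,,,,,,,,
,,,,,,,,,,,,,..................,,,,,,,,,,
,,,,,,,,,,,,,.................,,,,,,,,,,,
,,,,,,,,,,,,,................,,,,,,,,,,,,
,,,,,,,,,,,,,................,,,,,,,,,,,,
,,,,,,,,,,,,...............,,,,,,,,,,,,,,
```

```bash
cat > knob.py <<'E'
from rect import *
from scipy.optimize import least_squares
def knob(f,c):
    st=.0005;r=rect(f,c,.04,.04,st);n=r.shape[0]
    km=(r[...,0]-r[...,1])/r[...,0]<.035
    d=(r[...,0]<95)&km;k,lab,s,ce=cv2.connectedComponentsWithStats(d.astype(np.uint8))
    best=max(range(1,k),key=lambda i:(s[i,4]>60)*np.linalg.eigvalsh(np.cov(np.argwhere(lab==i).T.astype(float)))[1]/(1e-9+np.linalg.eigvalsh(np.cov(np.argwhere(lab==i).T.astype(float)))[0]) if s[i,4]>60 else 0)
    P=np.argwhere(lab==best)*-st+.04+np.array(c[:2]);m=P.mean(0);w,V=np.linalg.eigh(np.cov(P.T));a=V[:,1]*np.sign(V[0,1])
    t=(P-m)@a;yaw=np.arctan2(a[1],a[0])
    # bar tip along the line at z .04
    tip=None
    for s_ in np.arange(0,.05,.00025):
        q=m+a*s_;i,j=np.round((.04-(q-c[:2]))/st).astype(int)
        if not(0<=i<n and 0<=j<n) or not km[i,j]: tip=q;break
    # body circle on z=.02 : boundary of the knob mask, far from bar direction
    r2=rect(f,c,.02,.04,st);k2=(r2[...,0]-r2[...,1])/r2[...,0]<.035
    k2&=r2[...,0]>100
    c0=tip-.027*a;pts=[]
    for th in np.radians(np.arange(0,360,4)):
        if abs((th-yaw+np.pi)%(2*np.pi)-np.pi)<.6 : continue
        u=np.array([np.cos(th),np.sin(th)])
        for rr in np.arange(.035,.015,-.00025):
            i,j=np.round((.04-(c0+u*rr-c[:2]))/st).astype(int)
            if 0<=i<n and 0<=j<n and k2[i,j]: pts.append(np.append(c0+u*rr,th));break
    p=np.array(pts)[:,:2]
    F=least_squares(lambda x:np.hypot(*(p-x[:2]).T)-x[2],[*c0,.025],loss='soft_l1',f_scale=.0005).x
    return dict(yaw=np.degrees(yaw),linemid=m,linelen=np.ptp(t),n=len(P),tip=tip,center_tip=c0,circ=F)
E
python3 -c "
from knob import *
f=L('w9');print(knob(f,np.array([.425,-.204])))"
python3 -m crank '{"travel":[[0.7,0.3,0],[0.7,0.3,-1.5],[0.7,0.3,-3],[0.7,0.3,-3],[0.7,0.3,-3]],"turn":[[0,0,4],[0,0,4],[0,0,4],[0,0,4],[0,0,4]],"gripper":[0.4,0.4,0.4,0.4,0.4]}'
python3 snap.py w10
python3 -c "
from knob import *
f=L('w9');g=L('w10');A=knob(f,np.array([.425,-.204]));B=knob(g,np.array([.425,-.204]));print(B,g['s']['position'],g['s']['tool_rot'])
print('tip3d',tri([ray(f,*proj(f,[*A['tip'],.04])),ray(g,*proj(g,[*B['tip'],.04]))]))
show(rect(g,[.425,-.204],.02,.036,.003))"
```

```text
{'yaw': np.float64(-31.081977941163945), 'linemid': array([ 0.4364, -0.2129]), 'linelen': np.float64(0.02220919643017486), 'n': 195, 'tip': array([ 0.4471, -0.2193]), 'center_tip': array([ 0.424 , -0.2054]), 'circ': array([ 0.425 , -0.2057,  0.0216])}
clock: 10.7
position: [0.4259, -0.1974, 0.118]
tool_rot: [3.142, 0.0, 2.636]
force: [0.2, -0.8, 0.2]
grip_width: 0.0516
finger_force: 0.0
{'yaw': np.float64(-31.2294846231044), 'linemid': array([ 0.4366, -0.2138]), 'linelen': np.float64(0.023323556738483638), 'n': 227, 'tip': array([ 0.4479, -0.2207]), 'center_tip': array([ 0.4248, -0.2067]), 'circ': array([ 0.4252, -0.2064,  0.0217])} [ 0.4261 -0.1976  0.1182] [3.1416 0.0008 2.636 ]
tip3d [ 0.437  -0.2133  0.0703]
,,,,,,,,,,,,,,,,,,,,,,,,
,,,,,,,,,,,,,,,,,,,,,,,,
,,,,,,,,,,,,,,,,,o+,,,,,
,,,,,,,,,,,,,,,oo+#o,,,,
,,,,,,,,,,,,,,,oo#oo,,,,
,,,,,,,,,,,ooooo++oo,,,,
,,,,,,,,,ooooooo#oo,,,,,
,,,,,,,oooooooo#+oo,,,,,
,,,,,,+ooooooo+#ooo,,,,,
,,,,,,+ooooooo#oooo,,,,,
,,,,,+ooooooooooo+oo,,,,
,,,,,+oooooooooo++oo,,,,
,,,,,#oooooooooo++oo,,,,
,,,,,#ooooooooo++ooo,,,,
,,,,.#+ooooooo+++oo,,,,,
,,,,,##ooooooo++ooo,,,,,
,,,,,##+#oooo+++oo+,,,,,
,,,,,.####+oo++oo+,,,,,,
,,,,,..#####++o+#.,,,,,,
,,,,,,..########.,,,,,,,
,,,,,,...+####...,,,,,,,
,,,,,,,.........,,,,,,,,
,,,,,,,.........,,,,,,,,
,,,,,,........,,,,,,,,,,
```

Both views agree: knob centre ≈ (0.425, -0.2066), yaw -31°. Descending to grip the bar above the body.

```bash

python3 -m crank '{"travel":[[-0.1,-0.9,-1.5],[-0.1,-0.9,-4],[-0.1,-0.9,-6.5],[-0.1,-0.9,-8.5],[-0.1,-0.9,-9.2]],"turn":[[0,0,-2],[0,0,-2],[0,0,-2],[0,0,-2],[0,0,-2]],"gripper":[0.4,0.4,0.4,0.4,0.4]}'
python3 -m crank '{"travel":[[0,0,0],[0,0,0],[0,0,0],[0,0,0],[0,0,0]],"turn":[[0,0,0],[0,0,0],[0,0,0],[0,0,0],[0,0,0]],"gripper":[0.4,0.7,0.9,1,1]}' 60
```

```text
clock: 11.25
position: [0.4245, -0.2067, 0.0247]
tool_rot: [-3.141, -0.001, 2.601]
force: [-0.0, 0.0, 0.1]
grip_width: 0.0514
finger_force: 0.0
clock: 11.75
position: [0.425, -0.2072, 0.0262]
tool_rot: [-3.141, 0.001, 2.6]
force: [-2.3, -0.1, 11.3]
grip_width: 0.0123
finger_force: 58.6
```

Gripped. Lift and carry to above the spindle.

```bash

python3 -m crank '{"travel":[[0,0,2],[0,0,6],[0.5,0.8,10.5],[2,3,12.4],[4.2,6.4,12.4]],"turn":[[0,0,0],[0,0,0],[0,0,6],[0,0,12],[0,0,18]],"gripper":[1,1,1,1,1]}'
python3 -m crank '{"travel":[[2.5,3.8,0],[5,7.6,0],[7.5,11.4,0],[10,15.2,0],[12.3,18.8,0]],"turn":[[0,0,6],[0,0,12.6],[0,0,12.6],[0,0,12.6],[0,0,12.6]],"gripper":[1,1,1,1,1]}'
python3 -m crank '{"travel":[[1.9,2.9,0],[3.8,5.6,0],[3.8,5.6,0],[3.8,5.6,0],[3.8,5.6,0]],"turn":[[0,0,0],[0,0,0],[0,0,0],[0,0,0],[0,0,0]],"gripper":[1,1,1,1,1]}'
python3 snap.py w11;python3 -c "
from rect import *
g=L('w11');print(g['s']['position'],g['s']['tool_rot'],g['s']['force'])
p=g['s']['position'];print(proj(g,[.6277,.102,.08]),proj(g,[.6547,.102,.05]))
show(rect(g,[p[0],p[1]],p[2]+.014,.036,.003))"
```

```text
clock: 12.25
position: [0.4674, -0.1445, 0.1523]
tool_rot: [-3.139, 0.004, 2.915]
force: [1.2, -0.4, -2.0]
grip_width: 0.0124
finger_force: 59.4
clock: 12.75
position: [0.5904, 0.0469, 0.1498]
tool_rot: [3.142, 0.0, 3.135]
force: [-0.1, -1.0, 0.1]
grip_width: 0.0123
finger_force: 59.4
clock: 13.25
position: [0.6272, 0.1, 0.1494]
tool_rot: [-3.141, -0.0, 3.134]
force: [-1.2, 0.4, -1.2]
grip_width: 0.0126
finger_force: 59.4
[0.6273 0.0998 0.1494] [-3.1408 -0.      3.1333] [ 0.852  -1.2052 -0.4807]
[325.1729 219.8522] [324.9136 243.2133]
#########.......########
#########.......########
#########......#########
##########.....#########
##########.o#+.#########
##########oo#o.#########
##########oo#o########.#
##########oo#o#####.....
#.######.#oo#o######...#
...#######oo+o#####.#...
,,,,..####oo+o.#####....
,,,,,.####oo+o.####,,,,,
,,,,,.###.ooo+.##..,,,,,
,,,,,,####ooo+####.,,,,,
,,,,,,####ooo+###.,,,,,,
,,,,,,o+##ooo+##oo,,,,,,
,,,,,,++##ooo+##+o,,,,,,
,,,,,,#+++ooo+++++,,,,,,
,,,,,,#+++ooo++++#,,,,,,
,,,,,,+#++####++#+,,,,,,
,,,,,,,##########,,,,,,,
,,,,,#,,########,,,,,,,,
,,,,,,,,o#####+,,,,,,,,,
,,,,,,,,oo+#+oo,,,,,,,,,
```

The bar is held along +x with the dark line towards the mark; its ends sit at +25/-21 mm, as they should. I'll shift y by 2 mm and lower in stages.

```bash

python3 -m crank '{"travel":[[0.1,0.2,0],[0.1,0.2,-1],[0.1,0.2,-2],[0.1,0.2,-3],[0.1,0.2,-3]],"turn":[[0,0,0],[0,0,0],[0,0,0],[0,0,0],[0,0,0]],"gripper":[1,1,1,1,1]}'
python3 -m crank '{"travel":[[0,0,0],[0,0,-0.3],[0,0,-0.7],[0,0,-1.1],[0,0,-1.1]],"turn":[[0,0,0],[0,0,0],[0,0,0],[0,0,0],[0,0,0]],"gripper":[1,1,1,1,1]}'
```

```text
clock: 13.8
position: [0.6277, 0.1027, 0.1173]
tool_rot: [-3.141, -0.002, 3.135]
force: [0.1, 0.4, 0.5]
grip_width: 0.0122
finger_force: 59.4
clock: 14.3
position: [0.6283, 0.103, 0.1077]
tool_rot: [-3.141, -0.001, 3.135]
force: [0.2, 0.0, -0.7]
grip_width: 0.0123
finger_force: 59.4
```

```bash

python3 -m crank '{"travel":[[0,-0.08,0],[0,-0.08,-0.3],[0,-0.08,-0.6],[0,-0.08,-0.9],[0,-0.08,-0.9]],"turn":[[0,0,0],[0,0,0],[0,0,0],[0,0,0],[0,0,0]],"gripper":[1,1,1,1,1]}'
```

```text
clock: 14.8
position: [0.6283, 0.1022, 0.0988]
tool_rot: [-3.141, -0.001, 3.135]
force: [0.2, -0.7, 0.3]
grip_width: 0.0119
finger_force: 59.4
```

The knob is on the D end with no resistance. On down.

```bash

python3 -m crank '{"travel":[[0,0,-0.3],[0,0,-0.6],[0,0,-0.9],[0,0,-0.9],[0,0,-0.9]],"turn":[[0,0,0],[0,0,0],[0,0,0],[0,0,0],[0,0,0]],"gripper":[1,1,1,1,1]}'
```

```text
clock: 15.3
position: [0.6286, 0.1023, 0.0904]
tool_rot: [-3.142, 0.0, 3.135]
force: [-0.6, -0.3, 0.5]
grip_width: 0.0124
finger_force: 59.5
```

```bash

python3 -m crank '{"travel":[[0,0,-0.1],[0,0,-0.2],[0,0,-0.3],[0,0,-0.3],[0,0,-0.3]],"turn":[[0,0,0],[0,0,0],[0,0,0],[0,0,0],[0,0,0]],"gripper":[1,1,1,1,1]}'
```

```text
clock: 15.8
position: [0.6286, 0.1023, 0.0876]
tool_rot: [-3.142, 0.0, 3.134]
force: [-1.1, -0.5, 6.7]
grip_width: 0.0124
finger_force: 60.4
```

Contact: 6.7 N, matching the spring's starting force. Press on to the stop.

```bash

python3 -m crank '{"travel":[[0,0,-0.2],[0,0,-0.4],[0,0,-0.6],[0,0,-0.6],[0,0,-0.6]],"turn":[[0,0,0],[0,0,0],[0,0,0],[0,0,0],[0,0,0]],"gripper":[1,1,1,1,1]}'
```

```text
clock: 16.3
position: [0.6293, 0.1027, 0.0839]
tool_rot: [-3.141, 0.002, 3.134]
force: [-10.0, -4.4, 40.2]
grip_width: 0.0123
finger_force: 64.8
```

```bash

python3 -m crank '{"travel":[[0,0,0],[0,0,0],[0,0,0],[0,0,0],[0,0,0]],"turn":[[0,0,0],[0,0,0],[0,0,0],[0,0,0],[0,0,0]],"gripper":[1,1,1,1,1]}'; python3 snap.py w12;python3 -c "
from rect import *
g=L('w12');print(g['s']['position'],g['s']['tool_rot'],g['s']['force'],g['s']['moment'])
p=g['s']['position']
show(rect(g,[.6277,.102],.098,.036,.0018))"; 
```

```text
clock: 16.8
position: [0.6293, 0.1027, 0.0839]
tool_rot: [-3.141, 0.003, 3.134]
force: [-9.6, -5.6, 40.0]
grip_width: 0.0124
finger_force: 64.8
[0.6293 0.1027 0.0839] [-3.1413  0.0025  3.1343] [-10.4169  -4.6172  40.3861] [-1.2442  2.4392 -0.0519]
############.#............###############
##############.............##############
###############...........##.############
###############...........#.#############
################,,,,,ooo+#########.######
################,,,ooooo+#########.######
################.,o+#oo,######.######.#.#
#############.##.oo+#ooo############.####
#################oo+#ooo##########.##....
#############.###oo+#ooo###.############.
##.###.##.#######oo+#ooo##..#.#..#...#...
#################oo+#ooo#########..#.....
.#..#.###########oo+#ooo###########......
.############.###oo+#ooo########......#..
,,,,.#.#.#######.oo+#ooo####.#.#...#.,,,.
,,,,,.###.#######oo+#ooo####.#....#,,,,,,
,,,,,,..#...#####oo+#ooo.##########,,,,,,
,,,,,,.....######oo+#ooo####.#####.,,,,,,
,,,,,,,,.########oo+#oo+.########o,,,,,,,
,,,,,,,,.#.######oooooo+.#####.#+,,,,,,,,
,,,,,,,,....
[... 169 characters left out ...]
####oooooo#######+,,..,,,,,,
,,,,,,,,,,o++####oooooo####++oo,,,,,,,,,,
,,,,,,,,,,o+####+oooooo######o+,,,,,,,,,,
,,,,,,,,,,#######oooooo######o+,,,,,,,,,,
,,,,,,,,,,######+oooooo#####+o+,,,,,,,,,,
,,,,,,,,,,######+oooooo####++++,,,,,,,,,,
,,,,,,,,,,######+oooooo####++#+,,,..,,,,,
,,,,,,,,,,+#####+oooooo####+##,,,,,,,,,,,
,,,,,,,,,,,########+++########,,,,,,,,,,,
,,,,,,,,,,,##################+,,,,,,,,,,,
,,,,,,,,,,,.#################.,,,,,,,,,,,
,,,,,,##,,,.################..,,,#,,,,,,,
,,,,,,,,,,,..###############..,,,,.,,,,,,
,,,,,,,,,,,..###############.,,,,,,,,,,,,
,,,,,,,,,,,......#######....,,,,,,,,,,,,,
,,,,,,,,,,..................,,,,,,,,,,,,,
,,,,,,,,,.,,...............,,,.,,,,,,,,,,
```

At the stop: TCP is at 0.0839, against an expected 0.0842 for fully pressed, and the 40 N is well above the spring's 12 N. I'll ease the sideways load and the overpress, then check.

```bash

python3 -m crank '{"travel":[[-0.05,0,0.05],[-0.1,-0.05,0.08],[-0.1,-0.05,0.08],[-0.1,-0.05,0.08],[-0.1,-0.05,0.08]],"turn":[[0,0,0],[0,0,0],[0,0,0],[0,0,0],[0,0,0]],"gripper":[1,1,1,1,1]}'; python3 snap.py w13;python3 -c "
from rect import *
import itertools
g=L('w13');s=g['s'];print(s['position'],s['force'],s['moment'])
r=rect(g,[.6277,.102],.098,.03,.0005);i=60
for x in (15,5,-5,-15):
    row=r[int((.03-x/1000)/.0005)];o=np.flatnonzero((row[:,0]>125)&((row[:,0]-row[:,1])/row[:,0]<.035));o=o[(o>30)&(o<90)];print(x,'bar y mm',(60-o.min())*.5,(60-o.max())*.5)
"
```

```text
clock: 17.35
position: [0.6287, 0.1024, 0.0841]
tool_rot: [3.141, 0.003, 3.134]
force: [-2.4, -1.0, 26.1]
grip_width: 0.0121
finger_force: 63.0
[0.6287 0.1024 0.0841] [-2.5983 -1.1279 25.856 ] [-0.5353  0.6674  0.0237]
15 bar y mm 5.5 -5.5
5 bar y mm 5.5 -5.0
-5 bar y mm 5.5 -5.5
-15 bar y mm 5.5 -3.5
```

The force is 26 N, still firmly on the stop. The sideways load is small, and the bar is centred on the socket and points at the mark. Handing in.

```bash
python3 -c "
from workcell import bot
print(bot.job_done())"
```

```text
the job is handed in; nothing more can be done
None
```

I handed the job in at about 17.4 s with the spindle home, its flat facing the start mark, and the knob on it, pointer on the mark, held against the stop at about 26 N; the hand-in call returned no verdict.

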